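# Make up two 3D-printer service kits

## Robot

A 6-joint arm with a two-finger parallel gripper is mounted at the origin on the work surface. World frame = base frame: x ahead of the robot, y to its left, z up, the work surface at z = 0. Lengths are in m, angles in rad, forces in N, time in s.
With the tool pointing down it reaches from about 0.35 to 0.95 m from the base axis. Payload 17.4 kg.
Tool frame: the origin (TCP) lies on the centre line of the jaws, within the pads' length; the fingertips stand ctrl.tip_reach ahead of it and the grasp point (between the pads) lies 3 mm ahead of it (ctrl.tip_reach is the distance from the TCP to the fingertips, in m); z points along the fingers, y is the line along which they close (so a half turn about z gives the same grasp; the last joint's range is limited). The gripper opens to 93 mm and grips with 3 to 60 N. Pads are 15 mm wide; open, the fingers measure 128 mm over their backs; the gripper's body (75 mm by 188 mm) begins 65 mm behind the grasp point.
Start: joints at [-0.038, 0.116, 1.442, -0, 1.584, -0.038], TCP at [0.675, -0, 0.241] pointing down, gripper open.
Joint ranges: [-2.83, 2.83], [-0.83, 2.19], [0.07, 2.5], [-1.14, 4.28], [0.01, 3], [-2.97, 2.97]. Speed limits (rad/s): [1.89, 1.89, 2.22, 3.14, 3.14, 3.14].

## Interface

Orientations are given as a unit quaternion [w, x, y, z].
In Python, from cell import ctrl gives the robot as it stands. The module is installed in compiled form; this text tells all that it offers.
- The arm moves only by the tool drive_tool, never from a script. Its argument "deltas" is a list of rows, each a list of 2 entries, a list of its own where there are three numbers: the shift along the tool's x, y, z normalised to -1 to 1, where 1 is 25 cm, then the turn, a rotation vector about the tool's x, y, z normalised to -1 to 1, where 1 is 0.08 rad. In form: [[[tx, ty, tz], [rx, ry, rz]], ...]. A call has 1 to 5 rows; each row shifts and turns the commanded pose from where the row before left it, along the tool's axes as they then stand; what a row does not reach is not made up. A row lasts 1/8 s, in which the tool goes at most 62.5 mm and 10.7 degrees, less where a joint would pass 70% of its speed; a pose out of reach is approached as far as the arm can. A call with a number of a shift or a turn outside -1 to 1 is refused whole. A call with a gripper value outside its range is refused whole. "claw" is the closure, from -1 (fully open) to 1 (shut), set as the call begins (left out, the last holds). The fingers move at their own pace and stop on an object; "grip_force" is the grip in N (left out, the last holds). Time passes only in rows, so rows that do not move let the fingers close. It gives the time, the measured TCP pose, the force, the opening and the grip force at its end, in the units of the state.
- ctrl.get_state(): the state, without advancing time (a new reading comes with each control period).
- ctrl.capture(name): name is "scene" or "side" or "wrist"; returns a dict with "image" (420x560x3 uint8, red, green, blue), "z_map" (420x560 float32, m along the optical axis (not along the pixel's ray), 0 where there is no reading), "mtx" (3x3 intrinsics, pixels), "pose" (4x4, takes a point from camera to world coordinates). Camera axes: x right, y up, looking along -z (the intrinsics and any distortion apply to the point x, -y, -z); pixel columns grow to the right and rows downward; lengths in m; the calibration is good to about 2 mm. A picture is of the moment at which its call begins.
- ctrl.close_job(): hands the job in; it is judged then, once.
The state is a dict: "clock": time; "qpos": joint angles; "qd": joint speeds; "effort": joint torques, N m; "tool_pos": TCP position; "tcp_rot": TCP orientation; "contact_force": force on the tool from outside, world axes, zero at the start; "ft_torque": the same for the moment, N m; "gripper_width": finger opening in m; "finger_force": force on a finger pad.
Only numpy, scipy, OpenCV 4.12 (cv2) and the standard library are available. Lean on these libraries where they do the work, as an engineer would, in place of code of your own. Each camera call takes 0.05 s, during which the arm holds its last target. There are 200 camera calls.

## Task

Make up two printer service kits from the parts lying on the grey mat. The axis-drive kit in the orange tray takes the stepper motor and the shaft coupling; the print-head kit in the blue tray takes the feeder housing, the hot end and the axial fan. Set every part (never drop it) right down in its own pocket, the same way up as it lay on the mat, and leave the blower fan, the cutters and the scraper where they lie.

Things in the scene. Friction and masses are not known exactly. Their poses are not given: they have to be found in the camera images.
- motor_mid (a point): Stepper motor standing on its back: square body 42 x 42 mm, 34 mm high, silver end caps, dark band between; on top a round boss (22 mm across, 2 mm high) and a 5 mm shaft 22 mm long, pointing up. About 0.28 kg. Point: centre of the square body, 17 mm above its underside; z up along the shaft, x and y square to the sides. Grip across two sides of the body.
- coupling_mid (a point): Flexible shaft coupling: bare steel-coloured upright cylinder, 19 mm diameter, 25 mm high, with fine dark slits round it and a dark bore in the top. About 25 g. Point: its centre, 12.5 mm above its underside; z up.
- feeder_mid (a point): Filament feeder housing: block 44 mm long (x), 32 mm wide (y), 30 mm high, lower part black, upper part clear with brass and steel gears inside; a blue-and-white collar, 10 mm across, sticks out 8 mm from the +x end, 19 mm above the underside. About 80 g. Point: centre of the block, 15 mm above its underside; z up. Grip across the 32 mm. The collar may point to either end of the tray.
- hotend_mid (a point): Hot end lying on its side, 58 mm long (x): finned aluminium heat sink 22 x 22 mm from x = -29 to +5 mm, thin throat, red heater block 16 mm wide, 22 mm high from x = +9 to +21 mm, brass nozzle to x = +29 mm. About 60 g. Point: middle of its length, 11 mm above its underside; z up, x to the nozzle. Grip across the heat sink, middle at x = -12 mm. Nozzle may point to either end of the tray.
- fan_mid (a point): Axial fan: black square frame 40 x 40 mm, 20 mm high, lying flat, with grey blades and a white hub on top. About 35 g. Point: its centre, 10 mm above its underside; z up, x and y square to the sides. Grip across two sides.
- orange_tray: Orange printed kit tray, fixed: 126 mm (x) by 78 mm (y), 10 mm high, two pockets 6 mm deep, floors 4 mm above the tray's underside. Origin: centre of its underside; x along its length, z up. Pockets at y = 0: motor, 62 x 62 mm, centre x = -24 mm; coupling, round, 40 mm diameter, centre x = +35 mm.
- blue_tray: Blue printed kit tray, fixed: 230 mm (x) by 76 mm (y), 10 mm high, three pockets 6 mm deep in a row, floors 4 mm above the tray's underside. Origin: centre of its underside; x along its length, z up. Pockets at y = 0: feeder housing, 64 mm (x) by 52 mm (y), centre x = -75 mm; hot end, 78 mm (x) by 46 mm (y), centre x = +4 mm; axial fan, 56 x 56 mm square, centre x = +79 mm.
- blower: Spare radial blower fan, not wanted in either kit: black, snail-shaped, about 52 x 50 mm and 15 mm high, lying flat among the parts. Origin at the centre of its round part, on the underside. To be left where it is.
- cutters: Flush cutters with red grips, about 135 mm long and 15 mm high, lying beyond the parts. Origin near the joint, on the underside; jaws point to its +x. To be left where they are.
- scraper: Print scraper with a green handle and steel blade, about 145 mm long and 12 mm high, lying beyond the parts. Origin where blade and handle meet, on the underside; blade to its +x. To be left where it is.
Mind the look-alikes: they are no part of the job. Leave any turquoise look-alike of the part that bears fan_mid alone. Leave any turquoise look-alike of the part that bears hotend_mid alone.

How it is judged:
By the outcome, as a careful person would: the job done as asked, in the order asked, and still so for the second after the job is handed in, with the robot touching nothing.
It also fails if it takes over 128 s, if anything falls off the work surface, if the arm or the gripper's body presses on something with over 40 N, if the wrist force passes 120 N, or if a joint passes its speed limit or range.

## Working session

There is one attempt and no reset: what is moved stays moved. The work goes in short steps, Python scripts to look and compute and a tool call to move; the robot and the scene stay as the last step left them, time stands still between calls to the robot, and variables do not carry over. Pictures are saved under pics/ and viewed, at most 14 in all, crops included, and the job is handed in when it is done.

Besides the shell and the picture viewer there is one more tool, called after "Emit:" as a command line: name --argument value ..., lists and objects as JSON in quotes. drive_tool: Moves the arm, as the interface text tells. Scaled input: -1 to 1 covers 25 cm each way for a shift and 0.08 rad each way for a turn. Its arguments: {"type":"object","properties":{"deltas":{"type":"array"},"claw":{"type":"number"},"grip_force":{"type":"number"}},"required":["deltas"]}

```bash
mkdir -p pics; python3 - <<'E'
from cell import ctrl
import cv2,numpy as np
print(ctrl.tip_reach,ctrl.get_state())
for n in("scene","side","wrist"):
    c=ctrl.capture(n);cv2.imwrite(f"pics/{n}0.png",c["image"][:,:,::-1]);np.savez(f"pics/{n}0.npz",**c)
    print(n,c["mtx"].round(1).tolist(),c["pose"].round(3).tolist(),c.keys())
E
```

```text
0.022 {'clock': 0.0, 'qpos': array([-3.77949029e-02,  1.16481413e-01,  1.44228828e+00, -2.69778432e-06,
        1.58397892e+00, -3.77904089e-02]), 'qd': array([ 0.00139237,  0.00045256, -0.00031771,  0.00060744, -0.00107135,
       -0.0016363 ]), 'effort': array([-2.39607485e-03, -7.21266031e+01, -6.22611737e+01,  7.77577632e-02,
        2.38535833e-02, -2.17692599e-05]), 'tool_pos': array([6.74817445e-01, 6.55985940e-07, 2.39893955e-01]), 'tcp_rot': array([-4.22927333e-04,  7.07108264e-01,  7.07105062e-01, -3.93949514e-04]), 'contact_force': array([ 0.58338733, -0.4275507 ,  0.08703616]), 'ft_torque': array([-0.00740949,  0.02086621,  0.0005939 ]), 'finger_force': 0.0, 'gripper_width': 0.0928689400971687}
scene [[498.1, 0.0, 273.0], [0.0, 498.1, 211.7], [0.0, 0.0, 1.0]] [[-0.841, -0.457, 0.29, 0.916], [0.541, -0.712, 0.448, 0.484], [0.002, 0.533, 0.846, 0.984], [0.0, 0.0, 0.0, 1.0]] dict_keys(['image', 'z_map', 'mtx', 'pose'])
side [[404.5, 0.0, 279.3], [0.0, 404.5, 207.9], [0.0, 0.0, 1.0]] [[0.859, 0.282, -0.426, 0.284], [-0.511, 0.502, -0.698, -0.51], [0.017, 0.818, 0.575, 0.474], [0.0, 0.0, 0.0, 1.0]] dict_keys(['image', 'z_map', 'mtx', 'pose'])
wrist [[352.0, 0.0, 275.1], [0.0, 352.0, 211.9], [0.0, 0.0, 1.0]] [[1.0, -0.0, 0.001, 0.676], [0.0, 0.97, 0.242, 0.065], [-0.001, -0.242, 0.97, 0.385], [0.0, 0.0, 0.0, 1.0]] dict_keys(['image', 'z_map', 'mtx', 'pose'])
```

View pics/scene0.png

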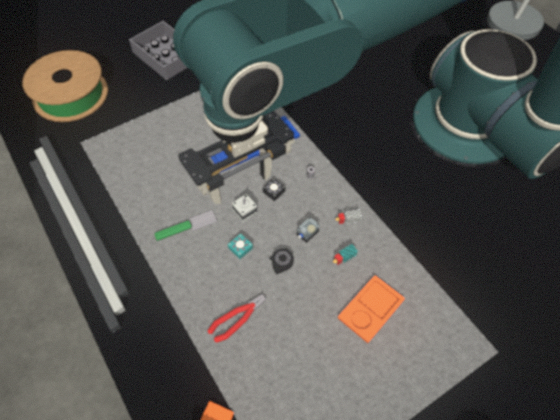

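View pics/wrist0.png

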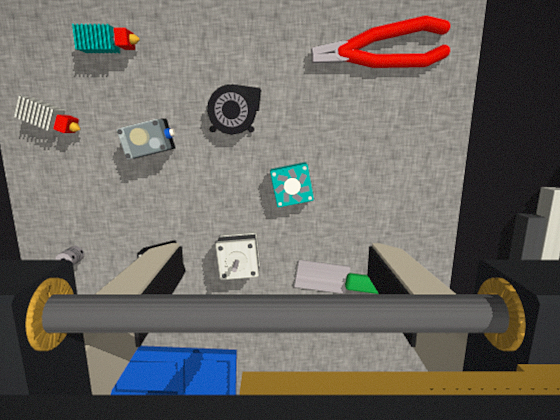

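View pics/side0.png

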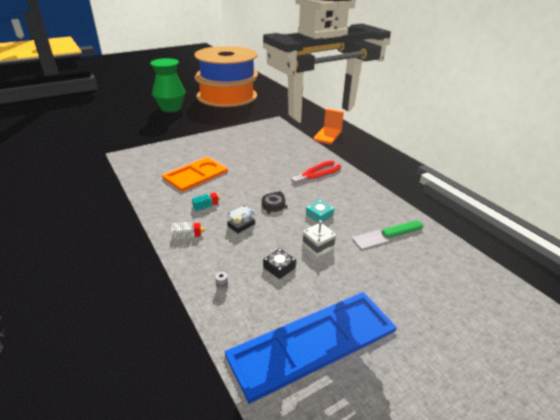

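The scene view shows all parts, with the arm hiding the blue tray. In the wrist view, the motor is at (237,257), the turquoise fan at (291,186), the blower at (233,108), the feeder at (147,138) and the white hot end at (45,117). The turquoise hot end is at (105,38) and the coupling at (70,256). The side view shows both trays: blue at (312,343), orange at (196,173). The black fan is at (279,262).

```bash
cat > h.py <<'E'
import cv2,numpy as np
def cloud(c):
    z=c["z_map"];v,u=np.mgrid[:420,:560];K=c["mtx"]
    p=np.stack([(u-K[0,2])/K[0,0]*z,-(v-K[1,2])/K[1,1]*z,-z],-1)
    w=p@c["pose"][:3,:3].T+c["pose"][:3,3]; w[z<=0]=np.nan
    return w
def blobs(c,lo=.006,hi=.08,amin=25,box=(.3,1.0,-.5,.6)):
    w=cloud(c);m=(w[...,2]>lo)&(w[...,2]<hi)&(w[...,0]>box[0])&(w[...,0]<box[1])&(w[...,1]>box[2])&(w[...,1]<box[3])
    n,l,s,ce=cv2.connectedComponentsWithStats(m.astype(np.uint8))
    for i in range(1,n):
        if s[i,4]<amin: continue
        q=w[l==i];zt=np.percentile(q[:,2],95)
        (x,y),(a,b),t=cv2.minAreaRect((q[:,:2]*1000).astype(np.float32))
        print("px",ce[i].round().astype(int),"n",s[i,4],"top %.1f rect c(%.1f,%.1f) %.1fx%.1f ang %.1f"%(zt*1e3,x,y,a,b,t),"rgb",np.median(c["image"][l==i],0).astype(int))
def ray(c,u,v,z):
    K=c["mtx"];d=c["pose"][:3,:3]@np.array([(u-K[0,2])/K[0,0],-(v-K[1,2])/K[1,1],-1.]);o=c["pose"][:3,3]
    return o+d*(z-o[2])/d[2]
E
python3 - <<'E'
from h import *
for n in("side","wrist","scene"):
    c=dict(np.load(f"pics/{n}0.npz")); w=cloud(c)
    g=w[(abs(w[...,2])<.02)];print(n,"floor z",np.nanmedian(g[:,2]),g[:,2].std()); blobs(c)
E
```

```text
side floor z 0.00041787013231103787 0.004154393564701168
px [331 124] n 565 top 57.6 rect c(930.4,299.5) 97.0x50.8 ang 34.5 rgb [197  95  36]
px [196 171] n 683 top 12.3 rect c(535.2,272.4) 127.9x83.8 ang 14.9 rgb [253 154   3]
px [317 171] n 420 top 14.7 rect c(777.9,133.6) 132.2x44.8 ang 14.0 rgb [223  63  56]
px [493 218] n 3527 top 20.5 rect c(970.8,-149.3) 362.1x58.5 ang 90.0 rgb [103 103 101]
px [274 200] n 368 top 17.7 rect c(630.7,79.5) 49.2x51.9 ang 84.6 rgb [82 77 76]
px [205 200] n 309 top 23.6 rect c(512.6,145.8) 57.7x25.1 ang 1.3 rgb [ 27 115 107]
px [319 228] n 1173 top 37.2 rect c(660.8,-36.7) 151.3x56.9 ang 53.7 rgb [145 181 170]
px [241 217] n 512 top 32.0 rect c(545.8,51.6) 52.7x33.7 ang 14.3 rgb [158 156 154]
px [402 228] n 372 top 14.1 rect c(797.2,-116.4) 20.5x85.2 ang 80.7 rgb [ 63 191  92]
px [187 229] n 349 top 23.6 rect c(445.7,71.8) 24.6x56.8 ang 68.9 rgb [201 159 146]
px [279 262] n 605 top 22.6 rect c(545.4,-85.7) 40.4x41.5 ang 15.1 rgb [113 110 109]
px [221 280] n 185 top 27.0 rect c(444.2,-78.8) 19.2x19.3 ang 23.8 rgb [131 123 125]
px [307 344] n 4227 to
[... 1846 characters left out ...]
ng 70.4 rgb [168 154 146]
px [307 229] n 348 top 33.0 rect c(548.1,54.5) 51.1x32.3 ang 14.2 rgb [138 143 143]
px [173 230] n 319 top 15.6 rect c(795.3,-112.2) 25.8x92.7 ang 76.5 rgb [ 83 156  97]
px [239 245] n 361 top 24.1 rect c(694.1,4.5) 40.7x42.8 ang 11.1 rgb [103 161 156]
px [345 254] n 258 top 24.9 rect c(515.6,147.4) 58.7x23.8 ang 1.3 rgb [ 79 136 129]
px [281 259] n 424 top 18.5 rect c(633.7,81.5) 49.8x51.0 ang 82.9 rgb [74 74 73]
px [368 311] n 1246 top 13.7 rect c(537.8,273.1) 128.5x78.9 ang 14.6 rgb [239 137  81]
px [235 318] n 761 top 15.7 rect c(779.7,140.0) 135.8x45.3 ang 8.5 rgb [198  74  71]
px [216 413] n 311 top 10.1 rect c(904.9,276.7) 30.1x55.3 ang 56.9 rgb [239 132  70]
```

```bash
python3 - <<'E'
from h import *
c=dict(np.load("pics/side0.npz"));w=cloud(c).reshape(-1,3)*1e3
w=w[np.isfinite(w).all(1)]
for nm,o,a,L in(("blue",(510.4,-236.9),-2.6,120),("orange",(536.5,272.8),14.8,68)):
    t=np.radians(a);e=np.array([np.cos(t),np.sin(t)]);n=np.array([-e[1],e[0]])
    x=(w[:,:2]-o)@e;y=(w[:,:2]-o)@n
    for s in range(-L,L,4):
        m=(x>=s)&(x<s+4)&(abs(y)<10)
        print(s+2,"%.0f"%np.median(w[m,2]) if m.any() else "-",end=" | ")
    print(nm)
img=dict(np.load("pics/scene0.npz"))
c=img;print([ray(c,u,v,.01).round(3).tolist() for u,v in((362,318),(378,297))])
E
```

```text
-118 1 | -114 10 | -110 11 | -106 5 | -102 5 | -98 5 | -94 5 | -90 5 | -86 5 | -82 5 | -78 5 | -74 5 | -70 5 | -66 5 | -62 5 | -58 5 | -54 5 | -50 5 | -46 5 | -42 10 | -38 11 | -34 6 | -30 5 | -26 5 | -22 5 | -18 5 | -14 5 | -10 5 | -6 5 | -2 5 | 2 5 | 6 5 | 10 5 | 14 5 | 18 5 | 22 5 | 26 5 | 30 5 | 34 5 | 38 5 | 42 7 | 46 11 | 50 11 | 54 5 | 58 5 | 62 5 | 66 5 | 70 5 | 74 5 | 78 5 | 82 5 | 86 5 | 90 6 | 94 5 | 98 5 | 102 5 | 106 7 | 110 11 | 114 11 | 118 - | blue
-66 2 | -62 9 | -58 11 | -54 10 | -50 5 | -46 5 | -42 5 | -38 5 | -34 5 | -30 5 | -26 5 | -22 5 | -18 5 | -14 5 | -10 5 | -6 5 | -2 4 | 2 6 | 6 8 | 10 11 | 14 11 | 18 8 | 22 5 | 26 5 | 30 5 | 34 5 | 38 5 | 42 5 | 46 5 | 50 6 | 54 9 | 58 11 | 62 10 | 66 - | orange
[[0.568, 0.282, 0.01], [0.512, 0.264, 0.01]]
```

Emit:
drive_tool --deltas '[[[-0.06,-0.03,0.08],[0,0,-0.2]],[[-0.06,-0.03,0.08],[0,0,-0.2]],[[-0.06,-0.03,0.08],[0,0,-0.2]],[[-0.06,-0.04,0.08],[0,0,-0.2]],[[-0.06,-0.03,0.08],[0,0,-0.3]]]' --claw -0.3 --grip_force 25

```text
clock: 0.78
tool_pos: [0.6369, -0.0767, 0.1398]
tcp_rot: [-0.0, 0.675, 0.738, -0.0]
contact_force: [0.9, 0.3, 0.9]
gripper_width: 0.0604
finger_force: 0.0
```

```bash
cat >> h.py <<'E'
def go(p,x,y,z,phi,ph0=None):
    "tool-frame shift (units of .25 m) in yaw-phi frame"
    t=np.radians(phi);d=np.array([x,y,z])-p
    print("p",np.round(p,4),"tx %.3f ty %.3f tz %.3f"%((-d[0]*np.sin(t)+d[1]*np.cos(t))/.25,(d[0]*np.cos(t)+d[1]*np.sin(t))/.25,-d[2]/.25))
E
python3 - <<'E'
from h import *
from cell import ctrl
c=ctrl.capture("wrist");blobs(c,amin=300)
cv2.imwrite("pics/w1.png",c["image"][:,:,::-1])
go(ctrl.get_state()["tool_pos"],.635,-.0735,.031,5)
E
```

```text
px [156  23] n 3575 top 33.4 rect c(548.7,48.6) 52.3x26.8 ang 14.6 rgb [128 138 137]
px [286  12] n 1443 top 18.6 rect c(632.4,63.1) 45.7x16.4 ang 5.2 rgb [37 36 39]
px [360 110] n 3376 top 23.9 rect c(692.8,2.9) 40.3x40.0 ang 11.3 rgb [ 35 188 175]
px [ 27 191] n 947 top 28.5 rect c(446.5,-78.7) 19.4x19.0 ang 65.6 rgb [131 123 124]
px [272 209] n 3505 top 39.2 rect c(634.9,-74.5) 42.1x42.4 ang 5.0 rgb [231 230 219]
px [160 210] n 2980 top 24.0 rect c(547.6,-85.8) 40.7x40.1 ang 14.7 rgb [89 89 88]
px [396 248] n 1648 top 13.7 rect c(750.1,-109.1) 34.4x101.3 ang 82.1 rgb [190 180 180]
px [215 355] n 1943 top 13.3 rect c(594.6,-220.4) 36.9x65.0 ang 87.4 rgb [ 21  74 152]
p [ 0.6356 -0.078   0.1368] tx 0.018 ty -0.001 tz 0.423
```

View pics/w1.png

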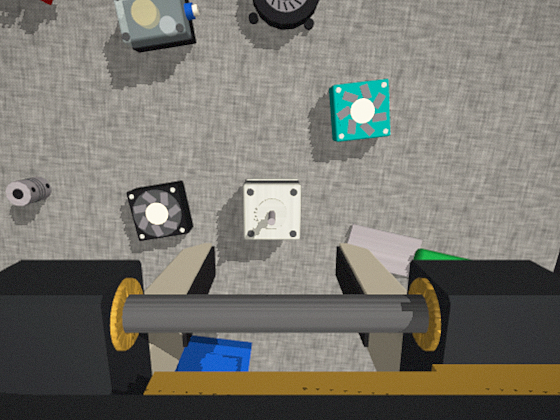

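The motor sits at (272,209), centred between the open fingers. The black fan is at (158,210).

Emit:
drive_tool --deltas '[[[0.018,0,0.1],[0,0,0]],[[0,0,0.1],[0,0,0]],[[0,0,0.1],[0,0,0]],[[0,0,0.08],[0,0,0]],[[0,0,0.04],[0,0,0]]]'

```text
clock: 1.45
tool_pos: [0.6368, -0.0716, 0.0346]
tcp_rot: [-0.0, 0.675, 0.738, -0.0]
contact_force: [-0.5, -0.4, 1.2]
gripper_width: 0.0606
finger_force: 0.0
```

Emit:
drive_tool --deltas '[[[0,0,0],[0,0,0]],[[0,0,0],[0,0,0]],[[0,0,0],[0,0,0]],[[0,0,0],[0,0,0]],[[0,0,0],[0,0,0]]]' --claw 1

```text
clock: 2.08
tool_pos: [0.6374, -0.0719, 0.0366]
tcp_rot: [0.0, 0.675, 0.738, 0.0]
contact_force: [-1.9, 1.1, 5.7]
gripper_width: 0.042
finger_force: 25.0
```

```bash
python3 - <<'E'
from cell import ctrl
for i in range(4):
    s=ctrl.get_state();print(s["clock"],s["tool_pos"].round(4),s["contact_force"].round(2));c=ctrl.capture("wrist")
import numpy as np;np.savez("pics/wg.npz",**c)
from h import *
blobs(c,amin=300)
E
```

```text
2.075 [ 0.6374 -0.0719  0.0366] [-1.87  1.1   5.74]
2.125 [ 0.6374 -0.0719  0.0366] [-2.13  0.33  7.28]
2.175 [ 0.6374 -0.0719  0.0365] [-2.4   0.62  6.78]
2.225 [ 0.6374 -0.0718  0.0365] [-2.66  0.02  6.57]
px [74  5] n 1110 top 21.7 rect c(547.6,35.7) 44.1x2.5 ang 12.9 rgb [18 18 19]
px [411 111] n 9371 top 24.0 rect c(692.6,2.8) 40.4x40.2 ang 11.3 rgb [  0 192 179]
px [275 261] n 10909 top 63.1 rect c(637.8,-67.0) 73.0x28.8 ang 4.6 rgb [186 176 157]
px [ 90 243] n 3142 top 23.7 rect c(545.4,-76.2) 41.2x21.5 ang 12.8 rgb [35 34 36]
px [550 351] n 714 top 15.4 rect c(792.3,-114.7) 20.3x15.4 ang 89.3 rgb [ 29 166  69]
```

```bash
python3 - <<'E'
from cell import ctrl
import cv2,numpy as np
print(ctrl.tip_reach)
c=ctrl.capture("side");d=ctrl.capture("scene")
a=cv2.resize(c["image"][150:290,220:420],(800,560));
b=cv2.resize(d["image"][130:270,160:360],(800,560))
cv2.imwrite("pics/s2.png",np.hstack([a[:,100:500],b[:,100:500]])[:,:,::-1])
E
```

```text
0.022
```

View pics/s2.png

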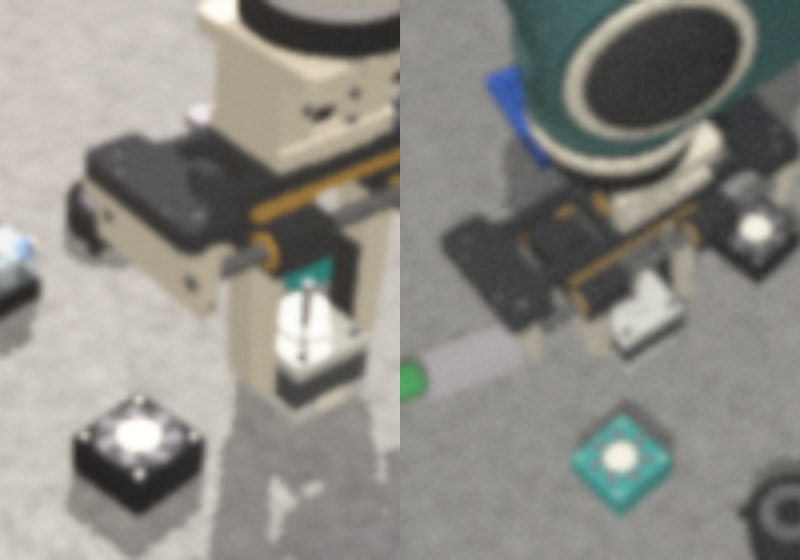

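The motor is held between both fingers, and the fingertips appear to be close to its foot. I'll measure the tip height next.

```bash
python3 - <<'E'
from cell import ctrl
from h import *
c=ctrl.capture("side");w=cloud(c)*1e3
for u in(300,310,314,330,340):
    print(u,[(v,w[v,u].round().astype(int).tolist()) for v in range(238,258,2)])
E
```

```text
300 [(238, [620, -37, 0]), (240, [614, -44, 3]), (242, [612, -48, 2]), (244, [609, -52, 1]), (246, [607, -57, 1]), (248, [604, -61, 0]), (250, [600, -66, 1]), (252, [598, -70, 0]), (254, [595, -74, 0]), (256, [592, -79, 1])]
310 [(238, [607, -84, 39]), (240, [607, -84, 34]), (242, [608, -83, 29]), (244, [607, -85, 26]), (246, [-9223372036854775808, -9223372036854775808, -9223372036854775808]), (248, [616, -74, 5]), (250, [616, -75, 2]), (252, [613, -79, 1]), (254, [610, -83, 1]), (256, [606, -89, 2])]
314 [(238, [616, -84, 35]), (240, [617, -82, 29]), (242, [617, -83, 25]), (244, [618, -82, 20]), (246, [617, -84, 17]), (248, [618, -83, 12]), (250, [618, -84, 7]), (252, [617, -86, 4]), (254, [616, -87, 1]), (256, [612, -92, 2])]
330 [(238, [642, -94, 32]), (240, [645, -92, 24]), (242, [645, -93, 21]), (244, [645, -93, 16]), (246, [645, -93, 11]), (248, [646, -93, 7]), (250, [646, -93, 2]), (252, [644, -96, 0]), (254, [640, -101, 1]), (256, [637, -106, 2])]
340 [(238, [684, -73, 0]), (240, [680, -79, 1]), (242, [676, -84, 2]), (244, [673, -87, 0]), (246, [669, -93, 1]), (248, [666, -97, 1]), (250, [662, -101, 1]), (252, [659, -106, 2]), (254, [657, -108, 0]), (256, [653, -113, 1])]<stdin>:5: RuntimeWarning: invalid value encountered in cast
```

Emit:
drive_tool --deltas '[[[0,0,-0.04],[0,0,0]],[[0,0,-0.06],[0,0,-0.54]],[[0,0,-0.08],[0,0,-0.53]],[[0,0,-0.08],[0,0,-0.54]],[[0,0,-0.06],[0,0,-0.53]]]'

```text
clock: 3.05
tool_pos: [0.6371, -0.0718, 0.117]
tcp_rot: [0.0, 0.609, 0.793, 0.0]
contact_force: [0.4, 0.3, -2.5]
gripper_width: 0.0417
finger_force: 25.0
```

Emit:
drive_tool --deltas '[[[0.08,-0.01,0],[0,0,0]],[[0.15,-0.014,0],[0,0,0]],[[0.17,-0.014,0],[0,0,0]],[[0.17,-0.015,0],[0,0,0]],[[0.17,-0.015,0],[0,0,0]]]'

```text
clock: 3.68
tool_pos: [0.5717, 0.1046, 0.115]
tcp_rot: [-0.0, 0.61, 0.792, -0.0]
contact_force: [1.5, 0.4, -3.3]
gripper_width: 0.0422
finger_force: 25.0
```

Emit:
drive_tool --deltas '[[[0.17,-0.015,0],[0,0,0]],[[0.17,-0.015,0],[0,0,0]],[[0.17,-0.015,0],[0,0,0]],[[0.126,-0.015,0],[0,0,0]],[[0.06,-0.006,0],[0,0,0]]]'

```text
clock: 4.3
tool_pos: [0.5111, 0.2683, 0.115]
tcp_rot: [-0.0, 0.609, 0.793, -0.0]
contact_force: [-0.1, -0.3, -3.3]
gripper_width: 0.0421
finger_force: 25.0
```

Emit:
drive_tool --deltas '[[[0,0,0],[0,0,0]],[[0,0,0],[0,0,0]]]'

```text
clock: 4.55
tool_pos: [0.5127, 0.266, 0.1155]
tcp_rot: [0.0, 0.61, 0.792, -0.0]
contact_force: [0.9, -0.7, -3.2]
gripper_width: 0.0417
finger_force: 25.0
```

```bash
python3 - <<'E'
from cell import ctrl
from h import *
s=ctrl.get_state();print(s["tool_pos"],s["gripper_width"],s["contact_force"],s["tcp_rot"],s["qpos"])
c=ctrl.capture("scene");blobs(c,amin=100,box=(.4,.75,.18,.4),hi=.3)
c=ctrl.capture("side");blobs(c,amin=100,box=(.4,.75,.18,.4),hi=.3)
go(s["tool_pos"],.5133,.2667,.0405,14.8)
E
```

```text
[0.51273875 0.26600085 0.11545597] 0.04174603398908698 [ 0.85043432 -0.72958292 -3.22806337] [ 4.64156840e-05  6.10023247e-01  7.92383494e-01 -1.83501949e-04] [ 4.34524106e-01 -3.31148504e-02  1.80090985e+00 -2.56820338e-04
  1.37408028e+00  1.75957895e-01]
px [379 285] n 3596 top 274.0 rect c(518.7,270.8) 183.0x83.0 ang 10.8 rgb [92 86 69]
px [173  91] n 5413 top 285.9 rect c(513.5,258.8) 188.8x84.1 ang 14.2 rgb [122 109  98]
px [196 171] n 698 top 12.2 rect c(535.6,271.5) 128.0x81.8 ang 14.6 rgb [253 153   2]
p [0.5127 0.266  0.1155] tx 0.002 ty 0.003 tz 0.300
```

Emit:
drive_tool --deltas '[[[0.002,0.003,0.08],[0,0,0]],[[0,0,0.09],[0,0,0]],[[0,0,0.07],[0,0,0]],[[0,0,0.04],[0,0,0]],[[0,0,0.012],[0,0,0]]]'

```text
clock: 5.28
tool_pos: [0.5131, 0.2672, 0.042]
tcp_rot: [-0.0, 0.61, 0.793, -0.0]
contact_force: [-0.3, -0.0, -3.0]
gripper_width: 0.0414
finger_force: 25.0
```

Emit:
drive_tool --deltas '[[[0,0,0.004],[0,0,0]],[[0,0,0.004],[0,0,0]],[[0,0,0],[0,0,0]]]'

```text
clock: 5.65
tool_pos: [0.5134, 0.2674, 0.041]
tcp_rot: [0.0, 0.61, 0.793, 0.0]
contact_force: [-1.2, 0.0, -2.6]
gripper_width: 0.0416
finger_force: 25.0
```

Emit:
drive_tool --deltas '[[[0,0,0.004],[0,0,0]],[[0,0,0.002],[0,0,0]],[[0,0,0],[0,0,0]]]'

```text
clock: 6.02
tool_pos: [0.5134, 0.2674, 0.0405]
tcp_rot: [0.0, 0.61, 0.793, 0.0]
contact_force: [-6.1, -2.7, 11.2]
gripper_width: 0.0418
finger_force: 25.0
```

Emit:
drive_tool --deltas '[[[0,0,0],[0,0,0]],[[0,0,0],[0,0,0]],[[0,0,0],[0,0,0]],[[0,0,0],[0,0,0]]]' --claw -0.3

```text
clock: 6.52
tool_pos: [0.5133, 0.2673, 0.0391]
tcp_rot: [-0.0, 0.61, 0.793, -0.0]
contact_force: [-0.8, 0.1, 0.9]
gripper_width: 0.06
finger_force: 0.0
```

Emit:
drive_tool --deltas '[[[0,0,-0.03],[0,0,0]],[[0,0,-0.06],[0,0,0]],[[0,0,-0.08],[0,0,0]],[[0,0,-0.08],[0,0,0]],[[0,0,-0.05],[0,0,0]]]'

```text
clock: 7.15
tool_pos: [0.5136, 0.2675, 0.1163]
tcp_rot: [0.0, 0.61, 0.793, 0.001]
contact_force: [-0.1, -0.5, -0.3]
gripper_width: 0.0608
finger_force: 0.0
```

Emit:
drive_tool --deltas '[[[-0.06,-0.03,0],[0,0,0]],[[-0.14,-0.065,0],[0,0,0]],[[-0.15,-0.07,0],[0,0,0]],[[-0.15,-0.07,0],[0,0,0]],[[-0.15,-0.07,0],[0,0,0]]]'

```text
clock: 7.78
tool_pos: [0.48, 0.0887, 0.1133]
tcp_rot: [-0.0, 0.61, 0.793, -0.0]
contact_force: [-0.2, 0.8, -0.7]
gripper_width: 0.0605
finger_force: 0.0
```

Emit:
drive_tool --deltas '[[[-0.15,-0.07,0],[0,0,0]],[[-0.15,-0.07,0],[0,0,0]],[[-0.14,-0.07,0],[0,0,0]],[[-0.115,-0.066,0],[0,0,0]],[[-0.06,-0.03,0],[0,0,0]]]'

```text
clock: 8.4
tool_pos: [0.4455, -0.0791, 0.1135]
tcp_rot: [-0.0, 0.61, 0.792, -0.0]
contact_force: [1.0, -0.9, -0.1]
gripper_width: 0.0603
finger_force: 0.0
```

Emit:
drive_tool --deltas '[[[0,0,0],[0,0,-0.98]],[[0,0,0],[0,0,-0.98]],[[0,0,0],[0,0,-0.98]],[[0,0,0],[0,0,-0.98]],[[0,0,0],[0,0,-0.98]]]'

```text
clock: 9.02
tool_pos: [0.4464, -0.0773, 0.1136]
tcp_rot: [-0.0, 0.442, 0.897, -0.0]
contact_force: [-0.6, -0.3, -0.1]
gripper_width: 0.0603
finger_force: 0.0
```

Emit:
drive_tool --deltas '[[[0,0,0],[0,0,-0.98]],[[0,0,0],[0,0,-0.98]],[[0,0,0],[0,0,-0.98]],[[0,0,0],[0,0,-0.98]],[[0,0,0],[0,0,-0.98]]]'

```text
clock: 9.65
tool_pos: [0.4464, -0.0773, 0.1136]
tcp_rot: [-0.0, 0.259, 0.966, 0.0]
contact_force: [-0.3, -0.0, -0.3]
gripper_width: 0.0605
finger_force: 0.0
```

Emit:
drive_tool --deltas '[[[0,0,0],[0,0,-0.98]],[[0,0,0],[0,0,-0.98]],[[0,0,0],[0,0,-0.98]],[[0,0,0],[0,0,-0.98]],[[0,0,0],[0,0,-0.98]]]'

```text
clock: 10.28
tool_pos: [0.4464, -0.0773, 0.1136]
tcp_rot: [-0.0, 0.066, 0.998, 0.0]
contact_force: [-0.1, 0.4, -1.0]
gripper_width: 0.0603
finger_force: 0.0
```

Emit:
drive_tool --deltas '[[[0,0,0],[0,0,-0.98]],[[0,0,0],[0,0,-0.98]],[[0,0,0],[0,0,-0.98]],[[0,0,0],[0,0,-0.98]],[[0,0,0],[0,0,-1]]]'

```text
clock: 10.9
tool_pos: [0.4464, -0.0773, 0.1136]
tcp_rot: [-0.0, -0.13, 0.992, 0.0]
contact_force: [-0.4, 0.8, 0.2]
gripper_width: 0.0604
finger_force: 0.0
```

Emit:
drive_tool --deltas '[[[0,0,0],[0,0,0]],[[0,0,0],[0,0,0]]]'

```text
clock: 11.15
tool_pos: [0.4465, -0.0774, 0.1139]
tcp_rot: [-0.0, -0.128, 0.992, 0.0]
contact_force: [-0.1, 0.5, 0.3]
gripper_width: 0.0606
finger_force: 0.0
```

```bash
cat >> h.py <<'E'
def st(ctrl):
    s=ctrl.get_state();q=s["tcp_rot"];from scipy.spatial.transform import Rotation as R
    M=R.from_quat([*q[1:],q[0]]).as_matrix();phi=np.degrees(np.arctan2(M[1,1],M[0,1]))
    print("phi %.1f"%phi,"tilt",M[:,2].round(3),"w",s["gripper_width"],"F",s["contact_force"].round(1),"q6 %.2f"%s["qpos"][5],"t",s["clock"])
    return s["tool_pos"],phi
E
python3 - <<'E'
from cell import ctrl
from h import *
p,phi=st(ctrl)
for n in("scene","side","wrist"):
    print(n);c=ctrl.capture(n);blobs(c,amin=60,box=(.4,.7,-.13,.4))
    if n=="scene":cv2.imwrite("pics/s3.png",c["image"][:,:,::-1])
go(p,.4468,-.078,.031,phi)
E
```

```text
phi 104.7 tilt [-0.  0. -1.] w 0.060596227494969374 F [-0.1  0.5  0.3] q6 -2.06 t 11.15
scene
px [310 171] n 77 top 28.3 rect c(447.7,-76.4) 20.0x17.4 ang 56.1 rgb [125 123 122]
px [273 188] n 303 top 23.7 rect c(548.4,-83.6) 43.1x41.9 ang 13.6 rgb [90 91 91]
px [349 216] n 240 top 24.5 rect c(447.9,74.6) 24.6x58.1 ang 70.6 rgb [159 148 139]
px [307 229] n 345 top 33.1 rect c(548.5,55.2) 53.1x32.5 ang 17.0 rgb [131 137 135]
px [242 243] n 223 top 23.9 rect c(688.3,-0.4) 28.6x51.4 ang 7.0 rgb [101 155 150]
px [345 254] n 254 top 24.9 rect c(514.8,148.1) 58.9x22.7 ang 2.3 rgb [ 72 130 123]
px [281 259] n 426 top 19.0 rect c(633.9,82.0) 48.3x51.8 ang 84.5 rgb [70 69 68]
px [371 307] n 1753 top 40.8 rect c(537.9,273.1) 128.3x78.4 ang 14.4 rgb [219 132  79]
side
px [282 202] n 67 top 17.3 rect c(644.4,69.2) 40.0x12.0 ang 46.1 rgb [80 77 71]
px [318 211] n 314 top 22.7 rect c(686.5,2.1) 31.6x41.5 ang 10.3 rgb [ 82 197 192]
px [184 229] n 282 top 23.8 rect c(440.2,73.5) 23.3x45.7 ang 69.8 rgb [196 183 172]
px [279 262] n 600 top 22.6 rect c(545.7,-86.1) 41.1x41.6 ang 14.5 rgb [117 114 113]
px [221 280] n 188 top 27.0 rect c(445.1,-79.0) 19.6x19.1 ang 24.3 rgb [136 128 128]
wrist
px [276 219] n 719 top 28.4 rect c(445.2,-79.1) 18.8x18.4 ang 4.1 rgb [241 234 234]
px [488 247] n 938 top 24.7 rect c(432.2,76.6) 23.7x26.3 ang 66.6 rgb [189 187 173]
px [234 348] n 1727 top 23.9 rect c(551.8,-84.7) 29.7x40.1 ang 14.9 rgb [157 151 149]
p [ 0.4465 -0.0774  0.1139] tx -0.001 ty -0.002 tz 0.332
```

View pics/s3.png

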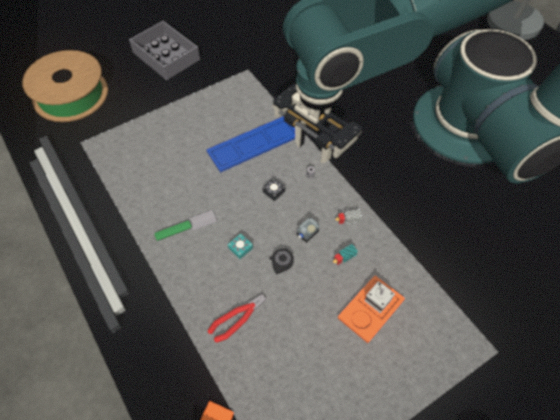

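The motor stands in its pocket in the orange tray at (380,292), and the coupling lies under the open fingers at (310,171).

Emit:
drive_tool --deltas '[[[0,0,0.06],[0,0,0]],[[0,0,0.1],[0,0,0]],[[0,0,0.1],[0,0,0]],[[0,0,0.05],[0,0,0]],[[0,0,0.02],[0,0,0]]]'

```text
clock: 11.92
tool_pos: [0.4464, -0.0775, 0.0308]
tcp_rot: [-0.0, -0.129, 0.992, 0.0]
contact_force: [0.0, 0.3, -0.7]
gripper_width: 0.0602
finger_force: 0.0
```

Emit:
drive_tool --deltas '[[[0,0,0],[0,0,0]],[[0,0,0],[0,0,0]],[[0,0,0],[0,0,0]],[[0,0,0],[0,0,0]],[[0,0,0],[0,0,0]]]' --claw 1 --grip_force 15

```text
clock: 12.55
tool_pos: [0.4467, -0.0775, 0.0318]
tcp_rot: [0.0, -0.129, 0.992, -0.0]
contact_force: [-1.0, -0.9, 2.3]
gripper_width: 0.0188
finger_force: 15.0
```

Emit:
drive_tool --deltas '[[[0,0,0],[0,0,0]],[[0,0,0],[0,0,0]]]'

```text
clock: 12.8
tool_pos: [0.4467, -0.0775, 0.0318]
tcp_rot: [0.0, -0.129, 0.992, -0.0]
contact_force: [0.3, -0.2, 3.7]
gripper_width: 0.0184
finger_force: 15.0
```

Emit:
drive_tool --deltas '[[[0,0,-0.03],[0,0,0]],[[0,0,-0.07],[0,0,0]],[[0,0,-0.1],[0,0,0]],[[0,0,-0.09],[0,0,0]],[[0,0,-0.04],[0,0,0]]]'

```text
clock: 13.42
tool_pos: [0.4471, -0.0776, 0.1164]
tcp_rot: [0.001, -0.129, 0.992, -0.0]
contact_force: [-0.5, -0.1, -0.4]
gripper_width: 0.0187
finger_force: 15.0
```

Emit:
drive_tool --deltas '[[[-0.05,0.07,0],[0,0,0]],[[-0.09,0.13,0],[0,0,0]],[[-0.1,0.15,0],[0,0,0]],[[-0.1,0.15,0],[0,0,0]],[[-0.1,0.15,0],[0,0,0]]]'

```text
clock: 14.05
tool_pos: [0.5118, 0.1091, 0.1143]
tcp_rot: [-0.0, -0.129, 0.992, -0.0]
contact_force: [-0.3, 0.1, -0.0]
gripper_width: 0.0189
finger_force: 15.0
```

Emit:
drive_tool --deltas '[[[-0.1,0.15,0],[0,0,0]],[[-0.1,0.15,0],[0,0,0]],[[-0.1,0.15,0],[0,0,0]],[[-0.074,0.114,0],[0,0,0]],[[-0.03,0.05,0],[0,0,0]]]'

```text
clock: 14.68
tool_pos: [0.5701, 0.2832, 0.1138]
tcp_rot: [-0.0, -0.129, 0.992, -0.0]
contact_force: [1.1, -0.5, -0.8]
gripper_width: 0.0187
finger_force: 15.0
```

Emit:
drive_tool --deltas '[[[0,0,0],[0,0,0]],[[0,0,0],[0,0,0]],[[0,0,0],[0,0,0]]]'

```text
clock: 15.05
tool_pos: [0.57, 0.2809, 0.1144]
tcp_rot: [0.0, -0.128, 0.992, 0.0]
contact_force: [-1.1, 0.2, -1.0]
gripper_width: 0.0184
finger_force: 15.0
```

```bash
python3 - <<'E'
from cell import ctrl
from h import *
p,phi=st(ctrl);go(p,.5703,.2817,.0358,phi)
E
```

```text
phi 104.7 tilt [ 0.  0. -1.] w 0.018428891089003117 F [-1.1  0.2 -1. ] q6 -1.41 t 15.05
p [0.57   0.2809 0.1144] tx -0.002 ty 0.003 tz 0.314
```

Emit:
drive_tool --deltas '[[[0,0.003,0.08],[0,0,0]],[[0,0,0.1],[0,0,0]],[[0,0,0.08],[0,0,0]],[[0,0,0.035],[0,0,0]],[[0,0,0.01],[0,0,0]]]'

```text
clock: 15.68
tool_pos: [0.5698, 0.2825, 0.0374]
tcp_rot: [-0.0, -0.129, 0.992, -0.0]
contact_force: [-0.0, -0.1, 0.6]
gripper_width: 0.0186
finger_force: 15.0
```

Emit:
drive_tool --deltas '[[[0,0,0.004],[0,0,0]],[[0,0,0.002],[0,0,0]],[[0,0,0],[0,0,0]]]'

```text
clock: 16.05
tool_pos: [0.57, 0.2826, 0.0368]
tcp_rot: [0.0, -0.129, 0.992, 0.0]
contact_force: [0.1, 0.1, -0.1]
gripper_width: 0.0184
finger_force: 15.0
```

Emit:
drive_tool --deltas '[[[0,0,0.003],[0,0,0]],[[0,0,0],[0,0,0]]]'

```text
clock: 16.3
tool_pos: [0.5699, 0.2826, 0.0358]
tcp_rot: [0.0, -0.129, 0.992, 0.0]
contact_force: [0.0, -0.1, 0.8]
gripper_width: 0.0181
finger_force: 15.0
```

Emit:
drive_tool --deltas '[[[0,0,0.002],[0,0,0]],[[0,0,0],[0,0,0]]]'

```text
clock: 16.55
tool_pos: [0.57, 0.2827, 0.0358]
tcp_rot: [0.0, -0.129, 0.992, 0.0]
contact_force: [-1.7, -1.1, 6.8]
gripper_width: 0.0183
finger_force: 15.0
```

Emit:
drive_tool --deltas '[[[0,0,0.002],[0,0,0]],[[0,0,0],[0,0,0]]]'

```text
clock: 16.8
tool_pos: [0.5701, 0.2827, 0.0358]
tcp_rot: [0.0, -0.129, 0.992, 0.0]
contact_force: [-4.6, -2.0, 11.3]
gripper_width: 0.0187
finger_force: 15.0
```

Emit:
drive_tool --deltas '[[[0,0,0],[0,0,0]],[[0,0,0],[0,0,0]],[[0,0,0],[0,0,0]],[[0,0,0],[0,0,0]]]' --claw -0.15

```text
clock: 17.3
tool_pos: [0.5698, 0.2826, 0.0345]
tcp_rot: [-0.0, -0.129, 0.992, -0.0]
contact_force: [-0.5, -0.1, -0.2]
gripper_width: 0.0519
finger_force: 0.0
```

Emit:
drive_tool --deltas '[[[0,0,-0.03],[0,0,0]],[[0,0,-0.08],[0,0,0]],[[0,0,-0.1],[0,0,0]],[[0,0,-0.08],[0,0,0]],[[0,0,-0.03],[0,0,0]]]'

```text
clock: 17.92
tool_pos: [0.5703, 0.2828, 0.1168]
tcp_rot: [0.001, -0.129, 0.992, 0.0]
contact_force: [0.4, 0.1, 0.2]
gripper_width: 0.0533
finger_force: 0.0
```

Emit:
drive_tool --deltas '[[[0.03,-0.07,0],[0,0,0]],[[0.06,-0.15,0],[0,0,0]],[[0.06,-0.16,0],[0,0,0]],[[0.06,-0.16,0],[0,0,0]],[[0.06,-0.16,0],[0,0,0]]]'

```text
clock: 18.55
tool_pos: [0.5481, 0.0939, 0.1136]
tcp_rot: [-0.001, -0.129, 0.992, -0.0]
contact_force: [0.6, 0.0, -0.1]
gripper_width: 0.0532
finger_force: 0.0
```

Emit:
drive_tool --deltas '[[[0.04,-0.12,0],[0,0,0]],[[0.027,-0.047,0],[0,0,0.15]],[[0,0,0],[0,0,0]],[[0,0,0],[0,0,0]]]'

```text
clock: 19.05
tool_pos: [0.5436, 0.0522, 0.1145]
tcp_rot: [-0.0, -0.123, 0.992, 0.0]
contact_force: [0.7, 0.2, 0.3]
gripper_width: 0.0536
finger_force: 0.0
```

```bash
python3 - <<'E'
from cell import ctrl
from h import *
p,phi=st(ctrl)
for n in("scene","wrist"):
    print(n);c=ctrl.capture(n);blobs(c,amin=60,box=(.4,.7,-.03,.4))
    cv2.imwrite(f"pics/{n}4.png",c["image"][:,:,::-1])
go(p,.5436,.0516,.031,phi)
E
```

```text
phi 104.1 tilt [-0.  0. -1.] w 0.05356377864699996 F [0.7 0.2 0.3] q6 -1.77 t 19.05
scene
px [351 216] n 186 top 24.2 rect c(444.9,76.4) 24.6x49.9 ang 71.0 rgb [155 148 142]
px [307 229] n 340 top 33.3 rect c(549.7,55.0) 52.1x32.2 ang 13.1 rgb [129 135 134]
px [242 244] n 219 top 24.1 rect c(688.2,4.3) 30.2x41.3 ang 9.0 rgb [100 153 148]
px [345 254] n 263 top 24.9 rect c(514.7,148.2) 57.5x23.2 ang 4.2 rgb [ 71 128 120]
px [281 260] n 426 top 18.8 rect c(634.0,81.5) 48.6x51.3 ang 84.8 rgb [69 68 68]
px [370 308] n 1875 top 40.6 rect c(538.1,273.2) 128.0x78.6 ang 14.4 rgb [208 130  79]
wrist
px [348  81] n 2903 top 25.3 rect c(447.3,71.2) 22.1x58.0 ang 67.7 rgb [232 166 140]
px [417 206] n 2432 top 25.0 rect c(514.1,145.1) 23.0x58.2 ang 89.7 rgb [  0 126 111]
px [276 221] n 3213 top 33.4 rect c(547.2,51.7) 52.3x31.4 ang 14.1 rgb [152 165 164]
px [537 235] n 3268 top 29.1 rect c(508.8,240.4) 57.3x34.6 ang 14.4 rgb [144 100   0]
px [286 347] n 1694 top 18.6 rect c(639.2,79.5) 46.7x36.5 ang 83.8 rgb [42 41 42]
px [195 361] n 223 top 23.2 rect c(677.9,16.9) 19.5x7.3 ang 10.9 rgb [  0 127 118]
p [0.5436 0.0522 0.1145] tx 0.001 ty -0.002 tz 0.334
```

View pics/wrist4.png

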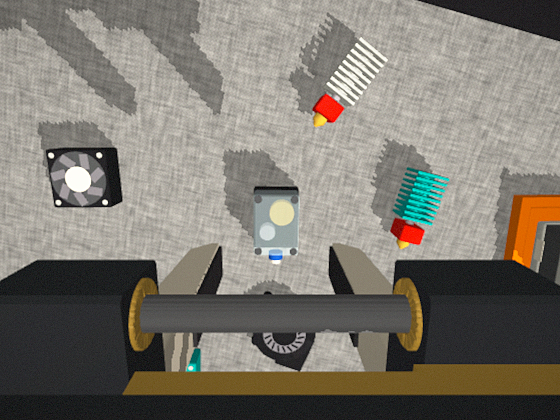

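The feeder at (276,221) is centred between the fingers, with its collar toward the gripper at (276,257).

Emit:
drive_tool --deltas '[[[0,-0.002,0.06],[0,0,0]],[[0,0,0.1],[0,0,0]],[[0,0,0.1],[0,0,0]],[[0,0,0.05],[0,0,0]],[[0,0,0.02],[0,0,0]]]'

```text
clock: 19.77
tool_pos: [0.5435, 0.0512, 0.0313]
tcp_rot: [-0.001, -0.123, 0.992, 0.0]
contact_force: [0.2, -0.9, 0.2]
gripper_width: 0.0534
finger_force: 0.0
```

Emit:
drive_tool --deltas '[[[0,0,0],[0,0,0]],[[0,0,0],[0,0,0]],[[0,0,0],[0,0,0]],[[0,0,0],[0,0,0]],[[0,0,0],[0,0,0]]]' --claw 1 --grip_force 20

```text
clock: 20.4
tool_pos: [0.5442, 0.0511, 0.0329]
tcp_rot: [0.0, -0.123, 0.992, 0.0]
contact_force: [-1.4, 0.0, 5.3]
gripper_width: 0.0319
finger_force: 20.0
```

Emit:
drive_tool --deltas '[[[0,0,0],[0,0,0]],[[0,0,0],[0,0,0]]]'

```text
clock: 20.65
tool_pos: [0.5442, 0.0511, 0.0329]
tcp_rot: [0.001, -0.123, 0.992, 0.0]
contact_force: [-0.9, 1.0, 7.1]
gripper_width: 0.032
finger_force: 20.0
```

Emit:
drive_tool --deltas '[[[0,0,-0.03],[0,0,0]],[[0,0,-0.07],[0,0,0.64]],[[0,0,-0.1],[0,0,1]],[[0,0,-0.09],[0,0,1]],[[0,0,-0.04],[0,0,1]]]'

```text
clock: 21.28
tool_pos: [0.5442, 0.051, 0.1164]
tcp_rot: [0.001, 0.024, 1.0, 0.0]
contact_force: [0.4, 0.5, -0.4]
gripper_width: 0.0318
finger_force: 20.0
```

Emit:
drive_tool --deltas '[[[0.02,-0.06,0],[0,0,0]],[[0.04,-0.13,0],[0,0,0]],[[0.05,-0.14,0],[0,0,0]],[[0.05,-0.14,0],[0,0,0]],[[0.05,-0.14,0],[0,0,0]]]'

```text
clock: 21.9
tool_pos: [0.4831, -0.1006, 0.114]
tcp_rot: [-0.0, 0.022, 1.0, -0.0]
contact_force: [-0.7, -0.2, -0.5]
gripper_width: 0.0317
finger_force: 20.0
```

Emit:
drive_tool --deltas '[[[0.05,-0.14,0],[0,0,0]],[[0.05,-0.14,0],[0,0,0]],[[0.04,-0.14,0],[0,0,0]],[[0.023,-0.087,0],[0,0,0]],[[0.01,-0.04,0],[0,0,0]]]'

```text
clock: 22.52
tool_pos: [0.4339, -0.2348, 0.1141]
tcp_rot: [-0.0, 0.023, 1.0, 0.0]
contact_force: [0.2, -0.4, -0.8]
gripper_width: 0.0321
finger_force: 20.0
```

Emit:
drive_tool --deltas '[[[0,0,0],[0,0,0]],[[0,0,0],[0,0,0]],[[0,0,0],[0,0,0]]]'

```text
clock: 22.9
tool_pos: [0.4353, -0.233, 0.1146]
tcp_rot: [-0.0, 0.022, 1.0, 0.0]
contact_force: [0.9, 0.9, -1.3]
gripper_width: 0.032
finger_force: 20.0
```

```bash
python3 - <<'E'
from cell import ctrl
from h import *
p,phi=st(ctrl);go(p,.4355,-.2335,.0369,phi)
c=ctrl.capture("scene");blobs(c,box=(.35,.68,-.3,-.15),hi=.013,lo=.009)
E
```

```text
phi 87.5 tilt [ 0.  0. -1.] w 0.032041172836899286 F [ 0.9  0.9 -1.3] q6 -2.07 t 22.9
p [ 0.4353 -0.233   0.1146] tx -0.001 ty -0.002 tz 0.311
px [256 143] n 571 top 12.6 rect c(511.7,-234.3) 80.2x230.5 ang 87.3 rgb [ 56  94 173]
px [233 140] n 125 top 12.4 rect c(550.9,-256.7) 39.6x86.3 ang 86.1 rgb [ 59  96 172]
```

Emit:
drive_tool --deltas '[[[0,0,0.08],[0,0,0]],[[0,0,0.1],[0,0,0]],[[0,0,0.08],[0,0,0]],[[0,0,0.035],[0,0,0]],[[0,0,0.01],[0,0,0]]]'

```text
clock: 23.58
tool_pos: [0.4349, -0.2334, 0.0377]
tcp_rot: [-0.0, 0.023, 1.0, 0.0]
contact_force: [0.5, -0.5, -0.6]
gripper_width: 0.032
finger_force: 20.0
```

Emit:
drive_tool --deltas '[[[0,0,0.004],[0,0,0]],[[0,0,0.002],[0,0,0]],[[0,0,0],[0,0,0]]]'

```text
clock: 23.95
tool_pos: [0.4352, -0.2337, 0.0373]
tcp_rot: [0.0, 0.023, 1.0, -0.0]
contact_force: [0.5, -0.3, -0.4]
gripper_width: 0.0317
finger_force: 20.0
```

Emit:
drive_tool --deltas '[[[0,0,0.002],[0,0,0]],[[0,0,0],[0,0,0]]]'

```text
clock: 24.2
tool_pos: [0.4352, -0.2337, 0.0368]
tcp_rot: [0.0, 0.023, 1.0, -0.0]
contact_force: [-1.3, 0.8, 5.8]
gripper_width: 0.0314
finger_force: 20.0
```

Emit:
drive_tool --deltas '[[[0,0,0.002],[0,0,0]],[[0,0,0],[0,0,0]]]'

```text
clock: 24.45
tool_pos: [0.4353, -0.2337, 0.0368]
tcp_rot: [0.0, 0.023, 1.0, -0.0]
contact_force: [-5.9, 3.7, 12.2]
gripper_width: 0.032
finger_force: 20.0
```

Emit:
drive_tool --deltas '[[[0,0,0],[0,0,0]],[[0,0,0],[0,0,0]],[[0,0,0],[0,0,0]],[[0,0,0],[0,0,0]]]' --claw -0.1

```text
clock: 24.95
tool_pos: [0.4351, -0.2336, 0.0358]
tcp_rot: [-0.0, 0.023, 1.0, 0.0]
contact_force: [0.3, 0.5, 0.1]
gripper_width: 0.0512
finger_force: 0.0
```

Emit:
drive_tool --deltas '[[[0,0,-0.03],[0,0,0]],[[0,0,-0.08],[0,0,0]],[[0,0,-0.1],[0,0,0]],[[0,0,-0.08],[0,0,0]],[[0,0,-0.03],[0,0,0]]]'

```text
clock: 25.58
tool_pos: [0.4354, -0.2338, 0.1173]
tcp_rot: [0.001, 0.023, 1.0, -0.0]
contact_force: [0.7, -0.6, 0.2]
gripper_width: 0.0512
finger_force: 0.0
```

Emit:
drive_tool --deltas '[[[0.005,0.06,0],[0,0,0]],[[0.005,0.14,0],[0,0,0]],[[0.005,0.15,0],[0,0,0]],[[0.005,0.15,0],[0,0,0]],[[0.005,0.15,0],[0,0,0]]]'

```text
clock: 26.2
tool_pos: [0.4354, -0.069, 0.1148]
tcp_rot: [-0.001, 0.023, 1.0, 0.0]
contact_force: [0.3, -0.2, 1.2]
gripper_width: 0.0512
finger_force: 0.0
```

Emit:
drive_tool --deltas '[[[0.005,0.15,0],[0,0,0]],[[0.005,0.15,0],[0,0,0]],[[0.005,0.14,0],[0,0,0]],[[0.005,0.1,0],[0,0,0]],[[0.005,0.05,0],[0,0,0]]]'

```text
clock: 26.82
tool_pos: [0.4357, 0.0781, 0.115]
tcp_rot: [-0.001, 0.022, 1.0, -0.0]
contact_force: [0.1, 0.4, 0.1]
gripper_width: 0.0509
finger_force: 0.0
```

Emit:
drive_tool --deltas '[[[0,0,0],[0,0,0.86]],[[0,0,0],[0,0,0.86]],[[0,0,0],[0,0,0.86]],[[0,0,0],[0,0,0.86]],[[0,0,0],[0,0,0.86]]]'

```text
clock: 27.45
tool_pos: [0.4362, 0.0765, 0.1153]
tcp_rot: [-0.0, 0.195, 0.981, -0.0]
contact_force: [0.1, -0.3, -0.5]
gripper_width: 0.0511
finger_force: 0.0
```

Emit:
drive_tool --deltas '[[[0,0,0],[0,0,0]],[[0,0,0],[0,0,0]],[[0,0,0],[0,0,0]]]'

```text
clock: 27.82
tool_pos: [0.4365, 0.0766, 0.1158]
tcp_rot: [-0.0, 0.193, 0.981, -0.0]
contact_force: [0.3, 0.0, -0.6]
gripper_width: 0.0513
finger_force: 0.0
```

```bash
python3 - <<'E'
from cell import ctrl
from h import *
p,phi=st(ctrl)
for n in("side","wrist"):
    print(n);c=ctrl.capture(n);blobs(c,amin=60,box=(.35,.7,-.3,.2))
    cv2.imwrite(f"pics/{n}5.png",c["image"][:,:,::-1])
go(p,.4362,.0765,.031,phi)
E
```

```text
phi 67.7 tilt [-0. -0. -1.] w 0.05129777422753619 F [ 0.3  0.  -0.6] q6 -1.07 t 27.825
side
px [274 200] n 365 top 17.5 rect c(631.0,79.0) 51.7x51.1 ang 80.6 rgb [80 75 75]
px [205 200] n 306 top 23.5 rect c(512.5,145.5) 24.8x56.9 ang 88.3 rgb [ 25 113 104]
px [317 211] n 314 top 22.7 rect c(686.5,1.7) 32.7x41.7 ang 11.0 rgb [ 78 187 182]
px [186 229] n 348 top 23.6 rect c(445.8,71.7) 24.8x56.6 ang 68.1 rgb [200 156 142]
px [279 262] n 606 top 22.7 rect c(545.6,-86.2) 41.3x41.1 ang 16.3 rgb [110 107 107]
px [298 348] n 5359 top 35.3 rect c(510.7,-237.1) 78.2x232.2 ang 87.3 rgb [ 43 116 225]
wrist
px [276 226] n 2111 top 25.3 rect c(447.0,71.7) 22.0x57.4 ang 67.9 rgb [255 192 171]
px [391 252] n 921 top 25.0 rect c(500.9,145.4) 32.8x22.3 ang 0.1 rgb [  0 129 123]
p [0.4365 0.0766 0.1158] tx 0.001 ty -0.001 tz 0.339
```

View pics/wrist5.png

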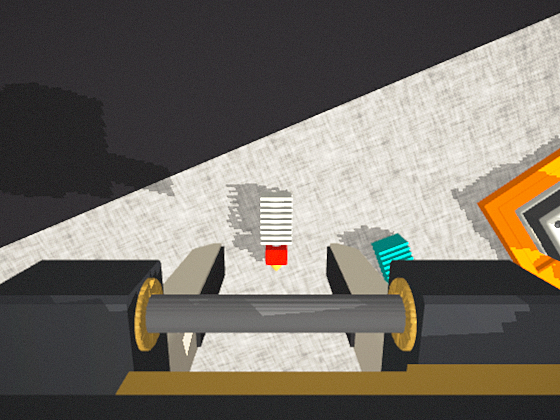

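View pics/side5.png

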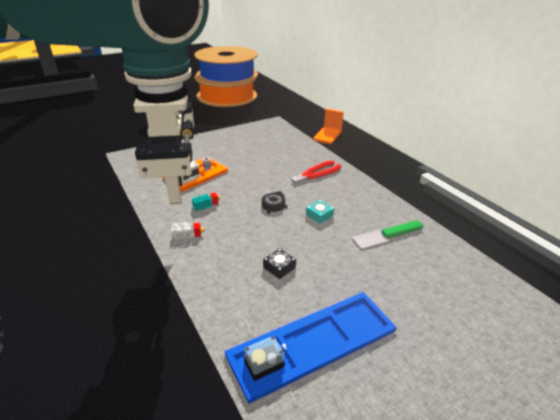

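The wrist view shows the hot end at (276,226) centred between the fingers. In the side view the feeder is seated in its pocket in the blue tray at (263,355).

Emit:
drive_tool --deltas '[[[0,0,0.06],[0,0,0]],[[0,0,0.1],[0,0,0]],[[0,0,0.1],[0,0,0]],[[0,0,0.06],[0,0,0]],[[0,0,0.02],[0,0,0]]]'

```text
clock: 28.55
tool_pos: [0.4362, 0.0766, 0.0298]
tcp_rot: [-0.001, 0.193, 0.981, -0.0]
contact_force: [-0.7, -0.1, 0.2]
gripper_width: 0.051
finger_force: 0.0
```

Emit:
drive_tool --deltas '[[[0,0,0],[0,0,0]],[[0,0,0],[0,0,0]],[[0,0,0],[0,0,0]],[[0,0,0],[0,0,0]],[[0,0,0],[0,0,0]]]' --claw 1 --grip_force 20

```text
clock: 29.18
tool_pos: [0.4369, 0.0767, 0.0314]
tcp_rot: [0.0, 0.193, 0.981, 0.0]
contact_force: [-1.2, -1.1, 5.9]
gripper_width: 0.0218
finger_force: 20.0
```

Emit:
drive_tool --deltas '[[[0,0,0],[0,0,0]],[[0,0,0],[0,0,0]]]'

```text
clock: 29.42
tool_pos: [0.4369, 0.0767, 0.0314]
tcp_rot: [0.0, 0.193, 0.981, 0.0]
contact_force: [-0.9, -0.5, 5.8]
gripper_width: 0.0213
finger_force: 20.0
```

Emit:
drive_tool --deltas '[[[0,0,-0.03],[0,0,0]],[[0,0,-0.07],[0,0,0]],[[0,0,-0.1],[0,0,-0.5]],[[0,0,-0.09],[0,0,-0.9]],[[0,0,-0.05],[0,0,-0.9]]]'

```text
clock: 30.05
tool_pos: [0.437, 0.0767, 0.1184]
tcp_rot: [0.001, 0.101, 0.995, 0.0]
contact_force: [0.4, 0.3, -0.7]
gripper_width: 0.0218
finger_force: 20.0
```

Emit:
drive_tool --deltas '[[[0,0,0],[0,0,-0.8]],[[0,0,0],[0,0,-0.8]],[[0,0,0],[0,0,-0.4]]]'

```text
clock: 30.42
tool_pos: [0.4367, 0.0767, 0.1169]
tcp_rot: [0.0, 0.022, 1.0, 0.0]
contact_force: [-0.2, -0.1, -0.8]
gripper_width: 0.0222
finger_force: 20.0
```

Emit:
drive_tool --deltas '[[[-0.02,-0.06,0],[0,0,0]],[[-0.035,-0.13,0],[0,0,0]],[[-0.04,-0.15,0],[0,0,0]],[[-0.04,-0.15,0],[0,0,0]],[[-0.04,-0.15,0],[0,0,0]]]'

```text
clock: 31.05
tool_pos: [0.4732, -0.0874, 0.1162]
tcp_rot: [0.0, 0.023, 1.0, -0.0]
contact_force: [0.5, 0.1, -1.1]
gripper_width: 0.0218
finger_force: 20.0
```

Emit:
drive_tool --deltas '[[[-0.04,-0.15,0],[0,0,0]],[[-0.04,-0.15,0],[0,0,0]],[[-0.035,-0.14,0],[0,0,0]],[[-0.024,-0.106,0],[0,0,0]],[[-0.01,-0.05,0],[0,0,0]]]'

```text
clock: 31.68
tool_pos: [0.5033, -0.2376, 0.1158]
tcp_rot: [-0.0, 0.024, 1.0, 0.0]
contact_force: [-0.0, 0.2, -0.4]
gripper_width: 0.0219
finger_force: 20.0
```

Emit:
drive_tool --deltas '[[[0,0,0],[0,0,0]],[[0,0,0],[0,0,0]],[[0,0,0],[0,0,0]]]'

```text
clock: 32.05
tool_pos: [0.5036, -0.235, 0.116]
tcp_rot: [0.0, 0.022, 1.0, -0.0]
contact_force: [-0.5, -0.9, -0.7]
gripper_width: 0.0218
finger_force: 20.0
```

```bash
python3 - <<'E'
from cell import ctrl
from h import *
p,phi=st(ctrl);go(p,.5037,-.2357,.0354,phi)
c=ctrl.capture("side");w=cloud(c)*1e3
m=(w[...,2]>45)&(w[...,2]<115)&(w[...,1]<-150)&(w[...,1]>-320)&(w[...,0]>400)&(w[...,0]<620)
img=c["image"].copy();cv2.imwrite("pics/side6.png",cv2.resize(img[210:420,200:480],(800,600))[:,:,::-1])
E
```

```text
phi 87.5 tilt [ 0. -0. -1.] w 0.021782376227078938 F [-0.5 -0.9 -0.7] q6 -2.01 t 32.05
p [ 0.5036 -0.235   0.116 ] tx -0.001 ty -0.003 tz 0.322
```

View pics/side6.png

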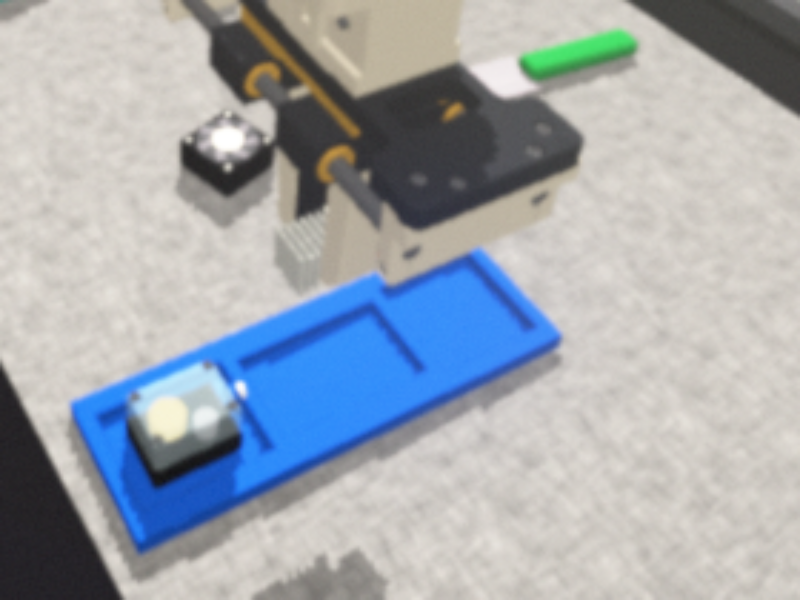

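The hot end hangs level at (300,255) in the crop. The feeder lies in its pocket at (185,420).

Emit:
drive_tool --deltas '[[[0,0,0.08],[0,0,0]],[[0,0,0.1],[0,0,0]],[[0,0,0.08],[0,0,0]],[[0,0,0.043],[0,0,0]],[[0,0,0.01],[0,0,0]]]'

```text
clock: 32.72
tool_pos: [0.5034, -0.2356, 0.0369]
tcp_rot: [-0.0, 0.023, 1.0, 0.0]
contact_force: [0.3, -0.1, -0.2]
gripper_width: 0.0218
finger_force: 20.0
```

Emit:
drive_tool --deltas '[[[0,0,0.004],[0,0,0]],[[0,0,0.002],[0,0,0]],[[0,0,0],[0,0,0]]]'

```text
clock: 33.1
tool_pos: [0.5038, -0.2358, 0.0366]
tcp_rot: [0.0, 0.023, 1.0, -0.0]
contact_force: [-0.5, -0.2, -1.3]
gripper_width: 0.022
finger_force: 20.0
```

Emit:
drive_tool --deltas '[[[0,0,0.002],[0,0,0]],[[0,0,0],[0,0,0]]]'

```text
clock: 33.35
tool_pos: [0.5036, -0.2357, 0.0357]
tcp_rot: [0.0, 0.023, 1.0, -0.0]
contact_force: [-0.2, -0.7, -0.0]
gripper_width: 0.022
finger_force: 20.0
```

Emit:
drive_tool --deltas '[[[0,0,0.002],[0,0,0]],[[0,0,0],[0,0,0]]]'

```text
clock: 33.6
tool_pos: [0.5036, -0.2357, 0.0354]
tcp_rot: [0.0, 0.023, 1.0, -0.0]
contact_force: [-2.0, 0.7, 3.4]
gripper_width: 0.0216
finger_force: 20.0
```

Emit:
drive_tool --deltas '[[[0,0,0.001],[0,0,0]],[[0,0,0],[0,0,0]]]'

```text
clock: 33.85
tool_pos: [0.5036, -0.2357, 0.0354]
tcp_rot: [0.0, 0.023, 1.0, -0.0]
contact_force: [-3.9, 2.0, 8.4]
gripper_width: 0.0217
finger_force: 20.0
```

Emit:
drive_tool --deltas '[[[0,0,0],[0,0,0]],[[0,0,0],[0,0,0]],[[0,0,0],[0,0,0]],[[0,0,0],[0,0,0]]]' --claw -0.3

```text
clock: 34.35
tool_pos: [0.5035, -0.2357, 0.0348]
tcp_rot: [-0.0, 0.023, 1.0, 0.0]
contact_force: [0.1, 0.0, -0.6]
gripper_width: 0.0571
finger_force: 0.0
```

Emit:
drive_tool --deltas '[[[0,0,-0.03],[0,0,0]],[[0,0,-0.08],[0,0,0]],[[0,0,-0.1],[0,0,0]],[[0,0,-0.08],[0,0,0]],[[0,0,-0.03],[0,0,0]]]'

```text
clock: 34.98
tool_pos: [0.5041, -0.236, 0.1169]
tcp_rot: [0.001, 0.023, 1.0, -0.001]
contact_force: [-0.1, -0.4, -0.8]
gripper_width: 0.0606
finger_force: 0.0
```

Emit:
drive_tool --deltas '[[[-0.02,0.1,0],[0,0,0]],[[-0.04,0.15,0],[0,0,0]],[[-0.04,0.16,0],[0,0,0]],[[-0.03,0.13,0],[0,0,0]],[[-0.017,0.069,0],[0,0,0]]]'

```text
clock: 35.6
tool_pos: [0.5473, -0.0839, 0.1147]
tcp_rot: [-0.0, 0.022, 1.0, 0.0]
contact_force: [-0.2, -0.4, -0.6]
gripper_width: 0.0604
finger_force: 0.0
```

Emit:
drive_tool --deltas '[[[0,0,0],[0,0,-0.75]],[[0,0,0],[0,0,-0.75]],[[0,0,0],[0,0,-0.75]],[[0,0,0],[0,0,-0.75]],[[0,0,0],[0,0,-0.77]]]'

```text
clock: 36.22
tool_pos: [0.547, -0.0857, 0.1147]
tcp_rot: [-0.0, -0.129, 0.992, -0.0]
contact_force: [-1.2, 0.9, -0.3]
gripper_width: 0.0603
finger_force: 0.0
```

Emit:
drive_tool --deltas '[[[0,0,0],[0,0,0]],[[0,0,0],[0,0,0]],[[0,0,0],[0,0,0]]]'

```text
clock: 36.6
tool_pos: [0.5471, -0.0854, 0.1148]
tcp_rot: [-0.0, -0.127, 0.992, 0.0]
contact_force: [-0.3, 0.4, -0.9]
gripper_width: 0.0602
finger_force: 0.0
```

```bash
python3 - <<'E'
from cell import ctrl
from h import *
p,phi=st(ctrl)
c=ctrl.capture("wrist");blobs(c,amin=60,box=(.35,.7,-.3,.2))
cv2.imwrite("pics/wrist7.png",c["image"][:,:,::-1])
go(p,.547,-.0853,.031,phi)
E
```

```text
phi 104.6 tilt [-0.  0. -1.] w 0.06018865380086104 F [-0.3  0.4 -0.9] q6 -2.03 t 36.6
px [ 74 123] n 29036 top 29.6 rect c(526.1,-238.5) 78.0x199.9 ang 87.4 rgb [ 29 105 205]
px [277 218] n 3321 top 23.9 rect c(546.4,-86.2) 40.0x40.0 ang 14.4 rgb [100 100  99]
p [ 0.5471 -0.0854  0.1148] tx 0.000 ty 0.000 tz 0.335
```

View pics/wrist7.png

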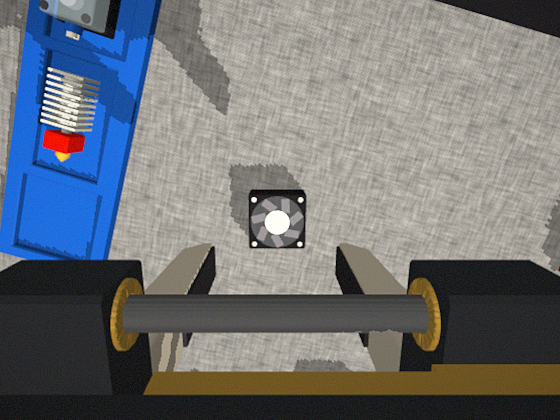

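The fan at (277,218) is centred between the fingers, and the hot end sits in the middle blue pocket at (68,115).

Emit:
drive_tool --deltas '[[[0,0,0.06],[0,0,0]],[[0,0,0.1],[0,0,0]],[[0,0,0.1],[0,0,0]],[[0,0,0.055],[0,0,0]],[[0,0,0.02],[0,0,0]]]'

```text
clock: 37.28
tool_pos: [0.5468, -0.0852, 0.0301]
tcp_rot: [-0.001, -0.128, 0.992, 0.0]
contact_force: [-0.7, 0.0, -0.8]
gripper_width: 0.0604
finger_force: 0.0
```

Emit:
drive_tool --deltas '[[[0,0,0],[0,0,0]],[[0,0,0],[0,0,0]],[[0,0,0],[0,0,0]],[[0,0,0],[0,0,0]],[[0,0,0],[0,0,0]]]' --claw 1 --grip_force 15

```text
clock: 37.9
tool_pos: [0.5476, -0.0853, 0.0319]
tcp_rot: [0.001, -0.128, 0.992, -0.0]
contact_force: [-0.9, 0.6, 6.4]
gripper_width: 0.0395
finger_force: 15.0
```

Emit:
drive_tool --deltas '[[[0,0,0],[0,0,0]],[[0,0,0],[0,0,0]]]'

```text
clock: 38.15
tool_pos: [0.5476, -0.0854, 0.0319]
tcp_rot: [0.001, -0.128, 0.992, -0.0]
contact_force: [-1.3, 0.4, 6.4]
gripper_width: 0.0397
finger_force: 15.0
```

Emit:
drive_tool --deltas '[[[0,0,-0.03],[0,0,0]],[[0,0,-0.07],[0,0,0.75]],[[0,0,-0.1],[0,0,1]],[[0,0,-0.09],[0,0,1]],[[0,0,-0.04],[0,0,1]]]'

```text
clock: 38.78
tool_pos: [0.5475, -0.0853, 0.1155]
tcp_rot: [0.001, 0.023, 1.0, -0.0]
contact_force: [-0.7, 0.2, -0.2]
gripper_width: 0.0399
finger_force: 15.0
```

Emit:
drive_tool --deltas '[[[-0.03,-0.09,0],[0,0,0]],[[-0.05,-0.16,0],[0,0,0]],[[-0.05,-0.16,0],[0,0,0]],[[-0.045,-0.13,0],[0,0,0]],[[-0.022,-0.069,0],[0,0,0]]]'

```text
clock: 39.4
tool_pos: [0.5897, -0.2418, 0.1129]
tcp_rot: [-0.0, 0.022, 1.0, 0.0]
contact_force: [-0.1, 0.7, -0.2]
gripper_width: 0.0397
finger_force: 15.0
```

Emit:
drive_tool --deltas '[[[0,0,0],[0,0,0]],[[0,0,0],[0,0,0]],[[0,0,0],[0,0,0]]]'

```text
clock: 39.78
tool_pos: [0.5897, -0.2386, 0.1138]
tcp_rot: [0.0, 0.021, 1.0, 0.0]
contact_force: [-0.2, -0.7, -0.1]
gripper_width: 0.0398
finger_force: 15.0
```

```bash
python3 - <<'E'
from cell import ctrl
from h import *
p,phi=st(ctrl);go(p,.5899,-.2396,.0359,phi)
E
```

```text
phi 87.6 tilt [ 0.  0. -1.] w 0.03978286887052929 F [-0.2 -0.7 -0.1] q6 -1.95 t 39.775
p [ 0.5897 -0.2386  0.1138] tx -0.001 ty -0.004 tz 0.312
```

Emit:
drive_tool --deltas '[[[0,0,0.08],[0,0,0]],[[0,0,0.1],[0,0,0]],[[0,0,0.08],[0,0,0]],[[0,0,0.034],[0,0,0]],[[0,0,0.01],[0,0,0]]]'

```text
clock: 40.4
tool_pos: [0.5897, -0.2394, 0.0372]
tcp_rot: [-0.0, 0.022, 1.0, 0.0]
contact_force: [-0.8, -0.8, 0.3]
gripper_width: 0.0399
finger_force: 15.0
```

Emit:
drive_tool --deltas '[[[0,0,0.004],[0,0,0]],[[0,0,0.002],[0,0,0]],[[0,0,0],[0,0,0]]]'

```text
clock: 40.78
tool_pos: [0.5899, -0.2396, 0.0366]
tcp_rot: [0.0, 0.022, 1.0, -0.0]
contact_force: [0.2, -0.0, 0.2]
gripper_width: 0.0395
finger_force: 15.0
```

Emit:
drive_tool --deltas '[[[0,0,0.002],[0,0,0]],[[0,0,0],[0,0,0]]]'

```text
clock: 41.02
tool_pos: [0.5899, -0.2396, 0.036]
tcp_rot: [0.0, 0.022, 1.0, -0.0]
contact_force: [-0.2, 0.2, 2.5]
gripper_width: 0.04
finger_force: 15.0
```

Emit:
drive_tool --deltas '[[[0,0,0.002],[0,0,0]],[[0,0,0],[0,0,0]]]'

```text
clock: 41.28
tool_pos: [0.5899, -0.2396, 0.0359]
tcp_rot: [0.0, 0.022, 1.0, -0.0]
contact_force: [-3.4, 2.0, 7.5]
gripper_width: 0.0397
finger_force: 15.0
```

Emit:
drive_tool --deltas '[[[0,0,0],[0,0,0]],[[0,0,0],[0,0,0]],[[0,0,0],[0,0,0]],[[0,0,0],[0,0,0]]]' --claw -0.3

```text
clock: 41.78
tool_pos: [0.5897, -0.2395, 0.035]
tcp_rot: [-0.0, 0.022, 1.0, 0.0]
contact_force: [0.3, -0.6, -0.5]
gripper_width: 0.0601
finger_force: 0.0
```

Emit:
drive_tool --deltas '[[[0,0,-0.04],[0,0,0]],[[0,0,-0.12],[0,0,0]],[[0,0,-0.2],[0,0,0]],[[0,0,-0.2],[0,0,0]],[[0,0,-0.2],[0,0,0]]]'

```text
clock: 42.4
tool_pos: [0.5895, -0.2395, 0.2277]
tcp_rot: [0.0, 0.022, 1.0, -0.0]
contact_force: [1.2, -1.0, 0.1]
gripper_width: 0.0604
finger_force: 0.0
```

Emit:
drive_tool --deltas '[[[0.1,0.1,0],[0,0,0]],[[0.1,0.15,0],[0,0,0]],[[0.1,0.15,0],[0,0,0]],[[0.1,0.12,0],[0,0,0]],[[0,0.06,0],[0,0,0]]]'

```text
clock: 43.02
tool_pos: [0.4953, -0.0891, 0.2264]
tcp_rot: [0.001, 0.021, 1.0, -0.0]
contact_force: [0.6, -0.6, 0.3]
gripper_width: 0.0606
finger_force: 0.0
```

Emit:
drive_tool --deltas '[[[0,0,0],[0,0,0]],[[0,0,0],[0,0,0]],[[0,0,0],[0,0,0]]]'

```text
clock: 43.4
tool_pos: [0.4964, -0.091, 0.225]
tcp_rot: [-0.0, 0.022, 1.0, -0.0]
contact_force: [-0.3, -0.0, 0.1]
gripper_width: 0.0602
finger_force: 0.0
```

```bash
python3 - <<'E'
from cell import ctrl
from h import *
st(ctrl)
im=[]
for n,o,a in(("side",(510.8,-237),-2.6),("scene",(538,273),14.5)):
    c=ctrl.capture(n);print(n);blobs(c,amin=60,box=(.35,.85,-.3,.4));im.append(c["image"])
    w=cloud(c)*1e3;t=np.radians(a)
    m=(w[...,2]>16)&(w[...,2]<60);x=w[...,:2]-o
    tx=x@[np.cos(t),np.sin(t)];ty=x@[-np.sin(t),np.cos(t)]
    m&=(abs(tx)<120)&(abs(ty)<40)
    k,l,s,_=cv2.connectedComponentsWithStats(m.astype(np.uint8))
    for i in range(1,k):
        if s[i,4]>20: g=l==i;print("  part x %.0f..%.0f y %.0f..%.0f top %.1f"%(tx[g].min(),tx[g].max(),ty[g].min(),ty[g].max(),np.percentile(w[g][:,2],95)))
cv2.imwrite("pics/end.png",np.hstack([cv2.resize(im[0][280:420,210:410],(400,280)),cv2.resize(im[1][260:360,310:450],(400,280))])[:,:,::-1])
E
```

```text
phi 87.5 tilt [-0.001  0.    -1.   ] w 0.06018803351643503 F [-0.3 -0.   0.1] q6 -1.76 t 43.4
side
px [193 171] n 1111 top 40.4 rect c(535.6,271.9) 128.4x82.0 ang 15.1 rgb [214 134  66]
px [317 171] n 425 top 14.6 rect c(778.1,133.4) 134.5x44.9 ang 12.7 rgb [219  61  54]
px [274 200] n 368 top 17.4 rect c(630.8,78.1) 51.9x50.9 ang 82.7 rgb [78 74 73]
px [205 200] n 307 top 23.5 rect c(512.7,145.3) 24.1x57.3 ang 88.4 rgb [ 24 113 106]
px [320 210] n 403 top 22.5 rect c(691.3,3.3) 41.9x42.3 ang 14.1 rgb [ 91 191 185]
px [402 228] n 366 top 14.3 rect c(795.6,-116.7) 20.5x88.4 ang 81.8 rgb [ 62 187  90]
px [307 343] n 6933 top 35.0 rect c(510.2,-237.0) 78.4x231.3 ang 87.5 rgb [ 50 115 194]
  part x 57..99 y -21..20 top 26.8
  part x -27..31 y -12..11 top 28.1
  part x -99..-46 y -19..14 top 36.2
scene
px [251 142] n 1842 top 33.7 rect c(511.7,-236.7) 82.4x232.3 ang 87.2 rgb [ 64  94 156]
px [173 230] n 327 top 15.3 rect c(795.3,-110.7) 27.5x92.9 ang 79.5 rgb [ 79 149  92]
px [239 245] n 359 top 24.0 rect c(694.4,5.3) 42.0x41.0 ang 9.9 rgb [ 97 154 149]
px [345 254] n 257 top 25.0 rect c(514.6,147.0) 23.7x58.1 ang 87.3 rgb [ 74 131 123]
px [281 260] n 430 top 19.0 rect c(633.2,82.1) 49.1x50.5 ang 79.8 rgb [71 70 69]
px [370 308] n 1862 top 40.4 rect c(537.8,273.0) 128.3x78.7 ang 14.5 rgb [212 133  81]
px [235 318] n 766 top 16.0 rect c(779.1,140.5) 135.8x44.9 ang 8.1 rgb [190  70  67]
  part x -46..-1 y -21..21 top 42.8
  part x 25..44 y -8..10 top 32.0
```

View pics/end.png

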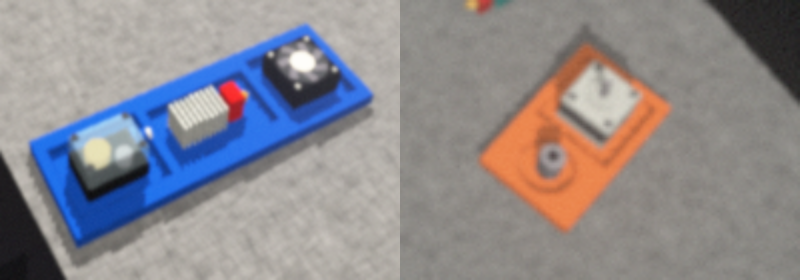

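The picture shows all five parts seated within their pockets: feeder (108,155), hot end (205,115), fan (302,70), motor (600,100) and coupling (551,157). The other items lie where they were.

```bash
python3 -c "
from cell import ctrl
print(ctrl.close_job())"
```

```text
the job is handed in; nothing more can be done
None
```

Both kits are made up and the job is handed in: all five parts are seated in their own pockets, placed in the order listed, and nothing else on the mat was moved (finished at about 43 s of the 128 s allowed).

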